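# Restock the reagent drawer and turn it to show green

### The arm

A 7-joint arm with a two-finger parallel gripper is mounted at the origin on the work surface. World frame = base frame: x ahead of the robot, y to its left, z up, the work surface at z = 0. Lengths are in m, angles in rad, forces in N, time in s.
With the tool pointing down it reaches from about 0.425 to 0.95 m from the base axis. Payload 4.7 kg.
Tool frame: the origin (TCP) lies on the centre line of the jaws, within the pads' length; the fingertips stand robot.nose_length ahead of it and the grasp point (between the pads) lies 8 mm behind it (robot.nose_length is the distance from the TCP to the fingertips, in m); z points along the fingers, y is the line along which they close (so a half turn about z gives the same grasp; the last joint's range is limited). The gripper opens to 85 mm and grips with 20 to 120 N. Pads are 22 mm wide; open, the fingers measure 114 mm over their backs; the gripper's body (76 mm by 85 mm) begins 54 mm behind the grasp point. The pads swing forward as they close: fully open they stand 13 mm farther back than shut.
Start: joints at [1.211, 0.469, -0.049, 1.532, 0.024, 1.141, -0.082], TCP at [0.219, -0.638, 0.242] pointing down, gripper open.
Joint ranges: [-2.59, 2.59], [-0.33, 1.99], [-1.39, 1.29], [0.1, 2.45], [-1.04, 4.18], [0.21, 1.99], [-2.66, 2.66]. Speed limits (rad/s): [2.57, 2.57, 3.14, 3.14, 3.14, 3.14, 3.14].

### API

Orientations are given as [roll, pitch, yaw] about the fixed x, y, z axes, in that order (R = Rz(yaw) Ry(pitch) Rx(roll)).
In Python, from plant import robot gives the robot as it stands. Calls block until the motion is done:
- robot.goto(position, orientation): joint-space move of the TCP to a pose.
- robot.move_straight(position, vel=0.15, attitude=None, contact_N=None): straight line of the TCP; attitude=None keeps the orientation; vel is the mean speed in m/s. With contact_N (N) it stops when the force on the tool has changed by that much, and returns True; else False.
- robot.move_joints(angles): joint-space move.
- robot.grip(opening, strength=None): opening from 0.0 (shut) to 1.0 (fully open); strength is the grip in N (None keeps the last); returns when the fingers have stopped.
- robot.sleep(seconds).
- robot.inverse_kinematics(position, orientation): joint angles nearest the present ones, or None.
- robot.sense(): the state.
- robot.grab_frame(name): name is "scene" or "top" or "wrist"; returns a dict with "image" (420x560x3 uint8, red, green, blue), "range_z" (420x560 float32, m along the optical axis (not along the pixel's ray), 0 where there is no reading), "fx", "fy", "cx", "cy" (pixels), "R" (3x3) and "t" (3): a world point X has camera coordinates R X + t. Camera axes: x right, y down, z forward; pixel columns grow to the right and rows downward; lengths in m; the calibration is good to about 2 mm. A picture is of the moment at which its call begins.
A pose or a line that the arm cannot do raises robot.IKError and nothing moves.
- robot.close_job(): hands the job in; it is judged then, once.
The state is a dict: "t": time; "joint_pos": joint angles; "joint_velocities": joint speeds; "effort": joint torques, N m; "tcp_pos": TCP position; "tcp_rot": TCP orientation; "wrist_force": force on the tool from outside, world axes, zero at the start; "torque": the same for the moment, N m; "opening": opening from 0.0 (shut) to 1.0 (fully open); "gripper_force": force on a finger pad.
Only numpy, scipy, OpenCV 4.12 (cv2) and the standard library are available. Lean on these libraries where they do the work, as an engineer would, in place of code of your own. Each camera call takes 0.05 s, during which the arm holds its last target. There are 200 camera calls.

### The job

The desk's reagent drawer is empty and shows its red end: pull it right out of its sleeve, slide the lid off the blue stock box, put every bottle from the box into the drawer, and slide the drawer fully home with its green end showing, end plate flush with the sleeve's mouth. Slide the lid back on the emptied box until it is fully shut. Leave the other things on the desk where they are.

Things in the scene. Friction and masses are not known exactly. Their poses are not given: they have to be found in the camera images.
- sleeve: Beige tunnel fixed to the desk, 148 long (x) x 54 wide (y) x 59 high, clear roof, open only at its mouth (-x end). Origin: centre of its underside, on the desk. Inside 46 wide, 54 high, floor 2 thick, 144 deep; back wall's inner face at x = +70. The drawer slides along x (out = -x); when fully home its lug meets the back wall and the drawer's origin is at x = -14.
- mouth (a point): Centre of the sleeve's mouth plane (x = -74 in the sleeve), 29 above the desk; its axes are the sleeve's.
- drawer: Loose white open drawer, 140 g. Origin: centre of its underside; +x points to its green end, -x to its red end. Body 120 long (x) x 40 wide (y), floor 3 thick, side walls 3 thick and 14 high, inside 112 x 34; an end plate and a lug at each end, overall length 168. Starts in the sleeve, red end at the mouth, 1 to 15 ajar; it is loose and may stop anywhere on its way.
- green_end (a point): Centre of the outer face of the green end plate (4 thick, 40 wide, 38 high): at x = +60, z = 19 in the drawer. From it sticks out a green lug, the pull handle: 24 long (drawer x from 60 to 84), 14 wide (y), z from 10 to 34 above the drawer's underside. Fully home this plate is flush with the mouth and only this lug sticks out.
- red_end (a point): Centre of the outer face of the red end plate, at x = -60, z = 19 in the drawer; plate and lug are the same as at the green end, but red, the lug at drawer x from -60 to -84.
- box: Blue stock box fixed to the desk, 146 long (x) x 102 wide (y) x 58 high. Origin: centre of its underside. The lid rides on ledges (z = 48) along its long sides, 94 wide between the outer walls, under lips (z 55 to 58), and leaves at the -x end (end wall 47 high); +x end closed. Opening between the lips 84 (y) x 136 (x): open fingers, backs included, must be narrower. Foam inside, top at z = 14.
- exit (a point): Middle of the box's -x end at ledge height (box x = -73, z = 48). From here the ledges have no lips for 20 (to box x = -53), so the lid's leading edge can be laid down on them here and then slid in under the lips.
- lid: Loose clear lid with a dark blue edge line, 140 long (x) x 90 wide (y) x 4 thick, 70 g. Origin: centre of its underside; shut, it lies at box x = -2.5, z = 48, axes as the box's (turned end for end it fits as well). In the middle of its top a dark blue grip rib 12 (x) x 40 (y), 18 high. It is clear of the box once it has slid 141 towards the box's -x, and of the lips after 121.
- bottle1: Small square white reagent bottle, 22 x 22 x 30 high, with a round orange cap of 16 diameter up to 42 high, 30 g. Origin: centre of its underside, z up to the cap. Starts upright in a pocket of the box, in one row at box x = -51, -17, 17 or 51, y = 0, underside at z = 4, under the lid. Two to four are present; an absent one reads None throughout.
- bottle2: Small square white reagent bottle, 22 x 22 x 30 high, with a round orange cap of 16 diameter up to 42 high, 30 g. Origin: centre of its underside, z up to the cap. Starts upright in a pocket of the box, in one row at box x = -51, -17, 17 or 51, y = 0, underside at z = 4, under the lid. Two to four are present; an absent one reads None throughout.
- bottle3: Small square white reagent bottle, 22 x 22 x 30 high, with a round orange cap of 16 diameter up to 42 high, 30 g. Origin: centre of its underside, z up to the cap. Starts upright in a pocket of the box, in one row at box x = -51, -17, 17 or 51, y = 0, underside at z = 4, under the lid. Two to four are present; an absent one reads None throughout.
- bottle4: Small square white reagent bottle, 22 x 22 x 30 high, with a round orange cap of 16 diameter up to 42 high, 30 g. Origin: centre of its underside, z up to the cap. Starts upright in a pocket of the box, in one row at box x = -51, -17, 17 or 51, y = 0, underside at z = 4, under the lid. Two to four are present; an absent one reads None throughout.
- stapler: Dark blue stapler, 130 x 34 x 42, a bystander to be left alone. Origin: centre of its underside.
- sanitizer: Hand sanitizer bottle, 56 diameter, 150 high, a bystander to be left alone. Origin: centre of its underside.
- inkpad: Black stamp pad, 90 x 60 x 13, a bystander to be left alone. Origin: centre of its underside.
- stamp: Rubber stamp with wooden grip, 32 diameter, 62 high, a bystander to be left alone. Origin: centre of its underside.
- oximeter: Finger clip oximeter, 62 x 36 x 31, a bystander to be left alone. Origin: centre of its underside.
- calculator: Grey calculator, 140 x 80 x 13, a bystander to be left alone. Origin: centre of its underside.
- tape: Roll of yellow tape, 68 diameter, 18 high, a bystander to be left alone. Origin: centre of its underside.

How it is judged:
By the outcome, as a careful person would: the job done as asked, in the order asked, and still so for the second after the job is handed in, with the robot touching nothing.
Of bottle1, bottle2, bottle3, bottle4 only 2 to 4 are there at a start; the rules pass over those that are not, and their reading is None.
At some moment in a run one of drawer, lid may be knocked a few centimetres aside while the robot is not near it.
Once in a run the grip may slacken for a moment while it holds something.
It also fails if it takes over 210 s, if anything falls off the work surface, if the arm or the gripper's body presses on something with over 40 N, if the wrist force passes 120 N, or if a joint passes its speed limit or range.

## Working session

There is one attempt and no reset: what is moved stays moved. The work goes in short steps, each a Python script; the robot and the scene stay as the last script left them, time stands still between calls to the robot, and variables do not carry over. Pictures are saved under pics/ and viewed, at most 14 in all, crops included, and the job is handed in when it is done.

```bash
ls; mkdir -p pics; cat > h.py <<'E'
import numpy as np, cv2
from plant import robot
def snap(n,f):
    d=robot.grab_frame(n); cv2.imwrite('pics/'+f,d['image'][:,:,::-1]); return d
def pts(d):
    v,u=np.mgrid[0:420,0:560]; z=d['range_z']
    c=np.stack([(u-d['cx'])/d['fx']*z,(v-d['cy'])/d['fy']*z,z],-1)
    p=(c-d['t'])@d['R']; p[z==0]=np.nan; return p
def ray(d,u,v,h):
    r=d['R'].T@np.array([(u-d['cx'])/d['fx'],(v-d['cy'])/d['fy'],1]); o=-d['R'].T@d['t']
    return o+r*(h-o[2])/r[2]
E
python3 - <<'E'
from h import *
a=snap('top','top0.png'); b=snap('scene','sc0.png')
for d in(a,b): print(d['fx'],d['fy'],d['cx'],d['cy'],(-d['R'].T@d['t']).round(3),d['R'].round(3).tolist())
s=robot.sense(); print(s['t'],s['tcp_rot'],robot.nose_length,s['wrist_force'],s['opening'])
np.savez('pics/top0.npz',**a)
E
```

```text
pics
418.1800164063728 418.1800164063728 281.3112516328823 203.82876304952387 [ 0.401 -0.021  1.05 ] [[0.009, -1.0, -0.014], [-0.984, -0.006, -0.18], [0.18, 0.015, -0.984]]
504.353927296586 504.353927296586 273.96069091222927 212.19412667137416 [ 1.233 -0.673  0.841] [[0.725, 0.689, -0.006], [0.453, -0.483, -0.749], [-0.519, 0.54, -0.663]]
0.1 [-3.13988576e+00  5.64969495e-05  3.30825388e-01] 0.011 [ 0.6435768  -0.65570881 -0.07272453] 1.0029107328424034
```

View pics/top0.png

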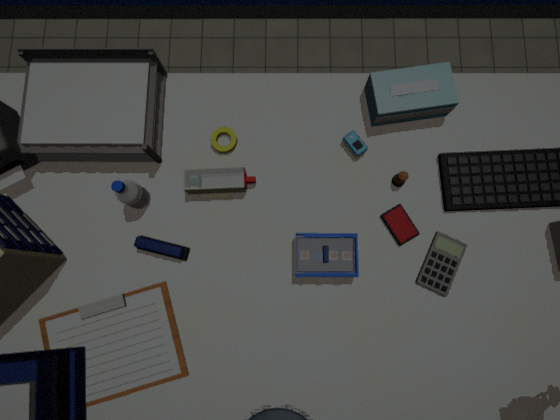

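View pics/sc0.png

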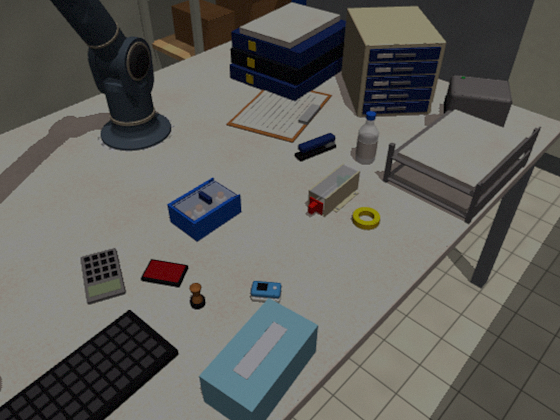

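```bash
python3 - <<'E'
from h import *
d=dict(np.load('pics/top0.npz')); im=d['image'][:,:,::-1]
a=cv2.resize(im[155:210,175:265],None,fx=6,fy=6,interpolation=2); b=cv2.resize(im[225:285,285:375],None,fx=4,fy=4,interpolation=2)
o=np.zeros((330+240,540,3),np.uint8); o[:330,:540]=a; o[330:,:360]=b
cv2.imwrite('pics/z0.png',np.clip(o*1.5,0,255).astype(np.uint8))
P=pts(d); I=d['image'].astype(int)
def box(n,m,h=None):
    n_,l,s,c=cv2.connectedComponentsWithStats(m.astype(np.uint8))
    i=1+np.argmax(s[1:,4]); k=l==i; p=P[k]; v,u=np.nonzero(k)
    q=p[:,:2][~np.isnan(p[:,0])]; r=cv2.minAreaRect((q*1000).astype(np.float32))
    print(n,s[i],r,np.nanpercentile(p[:,2],[2,50,90,98]).round(3))
roi=np.zeros((420,560),bool); roi[225:285,285:375]=1
z=P[...,2]
box('box',roi&(z>.03)); box('boxtop',roi&(z>.05)&(I[...,2]>I[...,0]+40)); 
roi[:]=0; roi[155:210,175:265]=1
box('sleeve',roi&(z>.05)&(I[...,0]-I[...,1]<30)); box('red',roi&(I[...,0]-I[...,1]>60)); box('all',roi&(z>.01))
E
```

```text
box [ 296  233   63   44 2712] ((462.0882568359375, -114.13406372070312), (101.02894592285156, 145.82810974121094), 0.1733885258436203) [0.048 0.053 0.058 0.069]
boxtop [296 233  63  44 479] ((461.9847106933594, -113.79096984863281), (100.81558990478516, 145.0869140625), 0.14135850965976715) [0.051 0.057 0.06  0.061]
sleeve [ 184  165   61   25 1332] ((647.427001953125, 160.60604858398438), (55.48146438598633, 146.15843200683594), 2.7803680896759033) [0.054 0.059 0.061 0.063]
red [244 177  11   4  40] ((649.9236450195312, 76.0157470703125), (9.710980415344238, 24.531850814819336), 4.83647346496582) [0.033 0.037 0.04  0.043]
all [ 184  165   72   29 1653] ((648.118896484375, 147.75701904296875), (55.51991653442383, 173.5532684326172), 2.887456178665161) [0.016 0.058 0.061 0.063]
```

View pics/z0.png

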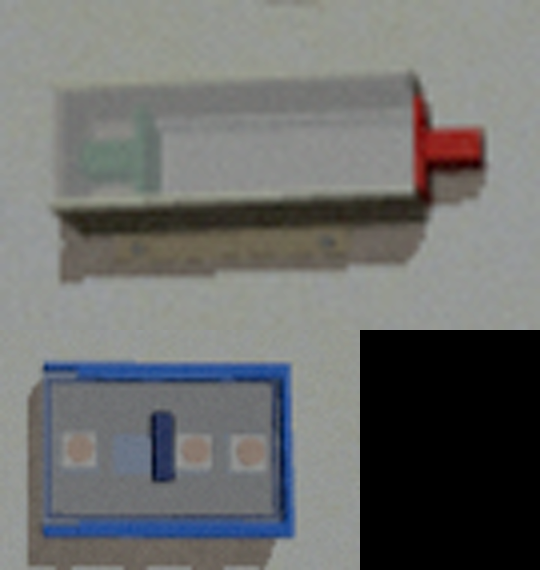

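```bash
cat >> h.py <<'E'
pi=np.pi; D=np.deg2rad
SY=D(92.78); s=np.array([np.cos(SY),np.sin(SY)]); SC=np.array([.6474,.1606])   # sleeve axis/centre
def sl(x): return SC+s*x
def up(z=.16,v=.25):
    p=np.array(robot.sense()['tcp_pos']); p[2]=z; robot.move_straight(p,vel=v)
def st(): 
    q=robot.sense(); print(round(q['t'],1),np.round(q['tcp_pos'],4),'op',round(q['opening'],3),'gf',np.round(q['gripper_force'],1),'F',np.round(q['wrist_force'],1),'j7',round(q['joint_pos'][6],2))
E
python3 - <<'E'
from h import *
for y in (SY,SY-pi):
    print(robot.inverse_kinematics([*sl(-90),.12],[pi,0,y]),robot.inverse_kinematics([*sl(-176),.03],[pi,0,y]))
yaw=SY-pi
robot.goto([*sl(-90),.16],[pi,0,yaw]); st()
robot.move_straight([*sl(-90),.018],vel=.12); st()
robot.grip(0.0,60); st()
robot.move_straight([*sl(-90-156),.018],vel=.08); st()
robot.grip(0.6); up(); st()
robot.goto([.45,.05,.3],[pi,0,yaw])
d=snap('top','top1.png'); np.savez('pics/top1.npz',**d)
e=snap('scene','sc1.png')
E
```

```text
None None
None NoneTraceback (most recent call last):
  File "<stdin>", line 5, in <module>
plant.IKError: the arm cannot take that pose within its joint ranges
```

```bash
python3 - <<'E'
from h import *
for pos in ([*sl(-90),.16],[*sl(-90),.018],[*sl(-176),.018],[.46,-.11,.2],[.46,.1,.05],[.65,-.1,.2],[.3,-.5,.25]):
    print(np.round(pos,3),[(y,None if (q:=robot.inverse_kinematics(pos,[pi,0,D(y)])) is None else np.round(q,2).tolist()) for y in range(-180,180,15) if robot.inverse_kinematics(pos,[pi,0,D(y)]) is not None][::3])
E
```

```text
[  5.013 -89.733   0.16 ] []
[ 5.0130e+00 -8.9733e+01  1.8000e-02] []
[ 9.18400e+00 -1.75632e+02  1.80000e-02] []
[ 0.46 -0.11  0.2 ] [(-180, [0.87, 0.29, -0.85, 2.01, 0.27, 0.95, 1.46]), (-135, [1.09, 0.41, -1.16, 2.0, 0.44, 1.02, 2.07]), (-90, [-0.77, 0.32, 1.13, 2.09, -0.36, 0.95, -2.59]), (-45, [0.37, 0.2, -0.26, 2.03, 0.06, 0.91, -2.28]), (0, [0.49, 0.21, -0.39, 2.03, 0.1, 0.92, -1.53]), (45, [0.58, 0.23, -0.5, 2.02, 0.13, 0.92, -0.77]), (90, [0.67, 0.24, -0.6, 2.02, 0.17, 0.93, -0.02]), (135, [0.76, 0.26, -0.71, 2.01, 0.21, 0.94, 0.73])]
[0.46 0.1  0.05] [(-180, [0.39, 0.59, -0.88, 2.14, 0.69, 0.73, 0.62]), (-135, [0.58, 0.77, -1.18, 2.13, 0.94, 0.92, 1.19]), (-90, [0.58, 0.77, -1.18, 2.13, 0.94, 0.92, 1.98]), (-45, [-0.87, 0.52, 0.72, 2.2, -0.59, 0.62, -2.07]), (0, [0.09, 0.47, -0.48, 2.15, 0.38, 0.6, -2.23]), (45, [0.29, 0.53, -0.74, 2.14, 0.58, 0.67, -1.63]), (90, [0.35, 0.56, -0.82, 2.14, 0.65, 0.71, -0.91]), (135, [0.37, 0.58, -0.85, 2.14, 0.67, 0.72, -0.15])]
[ 0.65 -0.1   0.2 ] [(-180, [0.6, 0.59, -0.77, 1.59, 0.44, 1.14, 1.3]), (-135, [0.81, 0.78, -1.18, 1.58, 0.74, 1.29, 1.87]), (-90, [-0.6, 0.72, 1.11, 1.67, -0.68, 1.2, -2.47]), (-45, [0.19, 0.48, -0.14, 1.62, 0.08, 1.05, -2.33]), (0, [0.3, 0.49, -0.3, 1.61, 0.16, 1.06, -1.62]), (45, [0.44, 0.53, -0.5, 1.6, 0.28, 1.08, -0.92]), (90, [0.53, 0.56, -0.64, 1.6, 0.36, 1.11, -0.2]), (135, [0.61, 0.6, -0.78, 1.59, 0.45, 1.14, 0.51])]
[ 0.3  -0.5   0.25] [(-180, [1.48, 0.39, -0.68, 1.72, 0.27, 1.13, 2.29]), (-135, [0.17, 0.5, 1.12, 1.79, -0.49, 1.16, -2.49]), (-90, [0.73, 0.32, 0.29, 1.76, -0.1, 1.08, -2.09]), (-45, [0.85, 0.31, 0.13, 1.76, -0.05, 1.08, -1.35]), (0, [0.98, 0.31, -0.02, 1.75, 0.01, 1.08, -0.62]), (45, [1.11, 0.32, -0.19, 1.74, 0.07, 1.09, 0.11]), (90, [1.24, 0.34, -0.36, 1.73, 0.13, 1.09, 0.84]), (135, [1.36, 0.36, -0.52, 1.73, 0.2, 1.11, 1.57])]
```

```bash
sed -i 's/return SC+s\*x/return SC+s*x*.001/' h.py; python3 - <<'E'
from h import *
yaw=SY
robot.goto([*sl(-90),.16],[pi,0,yaw]); st()
robot.move_straight([*sl(-90),.018],vel=.12); st()
robot.grip(0.0,60); st()
robot.move_straight([*sl(-90-156),.018],vel=.08); st()
robot.grip(0.6); up(); st()
robot.goto([.47,.25,.3],[pi,0,yaw]); st()
d=snap('top','top1.png'); np.savez('pics/top1.npz',**d)
E
```

```text
3.0 [0.652  0.0693 0.16  ] op 1.004 gf 0.0 F [ 0.1 -0.  -0.1] j7 -0.48
4.4 [0.6525 0.071  0.019 ] op 1.004 gf 0.0 F [ 0.  -0.  -0.4] j7 -0.58
5.0 [0.6518 0.0708 0.0182] op 0.154 gf 59.6 F [-0.6  0.2  2.3] j7 -0.58
7.1 [ 0.6594 -0.0845  0.0181] op 0.154 gf 59.1 F [-0.3  1.  -2. ] j7 -0.34
8.3 [ 0.6584 -0.0855  0.1587] op 0.599 gf 0.0 F [ 0.6  0.2 -1.3] j7 -0.25
9.8 [0.4711 0.2485 0.2993] op 0.599 gf 0.0 F [ 0.2 -0.3 -1.2] j7 -0.77
```

View pics/top1.png

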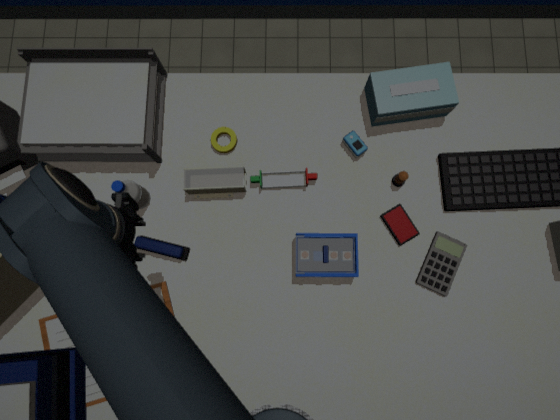

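```bash
cat >> h.py <<'E'
def drawer(d=None):
    """centre (x,y) and yaw of drawer on desk from red/green lug tops"""
    d=d or robot.grab_frame('top'); P=pts(d); I=d['image'].astype(int); out=[]
    hs=cv2.cvtColor(d['image'],cv2.COLOR_RGB2HSV)
    near=(np.abs(P[...,0]-.65)<.09)&(P[...,1]>-.16)&(P[...,1]<.13)
    for n,m in(('red',(I[...,0]-I[...,1]>50)&(I[...,0]-I[...,2]>50)),('green',(I[...,1]-I[...,0]>40)&(I[...,1]-I[...,2]>20))):
        m=m&near; k=m&(P[...,2]>.030)&(P[...,2]<.0365)
        v,u=np.nonzero(k); q=np.array([ray(d,a,b,.034)[:2] for a,b in zip(u,v)])
        print(n,m.sum(),k.sum(),q.mean(0).round(4),q.min(0).round(4),q.max(0).round(4)) if len(q) else print(n,m.sum(),'none'); out.append(q.mean(0) if len(q) else np.full(2,np.nan))
    r,g=out; print('drawer c',((r+g)/2).round(4),'yaw',np.rad2deg(np.arctan2(*(g-r)[::-1])).round(2),'len',np.hypot(*(g-r)).round(4))
    return (r+g)/2,np.arctan2(*(g-r)[::-1])
E
python3 - <<'E'
from h import *
drawer(dict(np.load('pics/top1.npz')))
E
```

```text
red 67 44 [ 0.6576 -0.0785] [ 0.6446 -0.0912] [ 0.6652 -0.0662]
green 53 40 [0.6516 0.0598] [0.644  0.0485] [0.6697 0.0712]
drawer c [ 0.6546 -0.0093] yaw 92.5 len 0.1384
```

```bash
python3 - <<'E'
from h import *
c=np.array([.6553,-.010])
print(robot.nose_length)
robot.goto([*c,.13],[pi,0,SY]); robot.grip(.7)
print(robot.nose_length)
print(robot.move_straight([*c,.012],vel=.1,contact_N=6)); st()
robot.grip(0,50); st()
t=sl(-178)
robot.move_straight([*t,.032],vel=.08); st()
for a in (45,90,135,180):
    robot.goto([*t,.032],[pi,0,SY+D(a)])
st()
E
```

```text
0.011
0.011
False
12.8 [ 0.6559 -0.0099  0.0128] op 0.701 gf 0.0 F [0.4 0.7 0. ] j7 -0.47
13.1 [ 0.656  -0.0099  0.013 ] op 0.453 gf 51.9 F [-0.1 -0.3  4.2] j7 -0.47
13.5 [ 0.6563 -0.0177  0.0325] op 0.456 gf 51.3 F [-0.2 -0.4 -1.4] j7 -0.44
16.4 [ 0.6561 -0.0172  0.0321] op 0.451 gf 56.3 F [-0.2  0.5 -1.7] j7 2.36
```

```bash
python3 - <<'E'
from h import *
t=sl(-178)
print(robot.move_straight([*t,.012],vel=.06,contact_N=4)); st()
robot.grip(.7); up(.14); 
robot.goto([.462,-.116,.2],[pi,0,D(180)]); robot.grip(.6); st()
d=snap('top','top2.png'); np.savez('pics/top2.npz',**d); drawer(d)
e=snap('scene','sc2.png')
P=pts(e); print(robot.nose_length)
E
```

```text
True
16.7 [ 0.6563 -0.0173  0.013 ] op 0.448 gf 57.9 F [-0.4  0.1  4.7] j7 2.35
19.1 [ 0.4624 -0.1155  0.1998] op 0.602 gf 0.0 F [ 1.1  0.4 -0.5] j7 1.19
red 67 47 [0.6521 0.052 ] [0.644  0.0386] [0.6724 0.0638]
green 52 40 [ 0.6596 -0.0866] [ 0.6447 -0.0987] [ 0.6755 -0.0738]
drawer c [ 0.6559 -0.0173] yaw -86.91 len 0.1388
0.011
```

View pics/sc2.png

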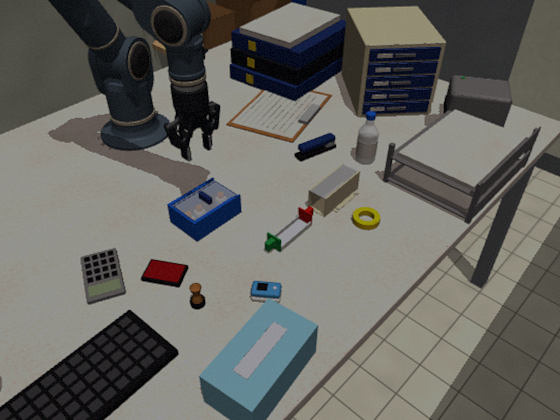

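```bash
python3 - <<'E'
from h import *
Y=D(180.15)
d=dict(np.load('pics/top2.npz'));P=pts(d);I=d['image'].astype(int)
k=(P[...,2]>.063)&(abs(P[...,0]-.462)<.03)&(abs(P[...,1]+.114)<.04); print(k.sum(),np.median(P[k],0),P[k].min(0),P[k].max(0))
lo=np.array([.462,-.1115])
robot.goto([*lo,.13],[pi,0,Y])
print(robot.move_straight([*lo,.067],vel=.08,contact_N=6)); st()
robot.grip(0,50); st()
z=robot.sense()['tcp_pos'][2]
robot.move_straight([.462,-.1115+.152,z],vel=.07); st()
robot.move_straight([.462,.115,z+.01],vel=.15)
print(robot.move_straight([.462,.115,.016],vel=.06,contact_N=4)); st()
snap('scene','sc3.png')
robot.grip(.6); up(.16); st()
robot.goto([.462,-.06,.25],[pi,0,SY])
robot.goto([.462,-.30,.25],[pi,0,SY])
d=snap('top','top3.png'); np.savez('pics/top3.npz',**d); drawer(d)
E
```

```text
3223 [ 0.45910465 -0.11307546  0.53465757] [ 0.43200894 -0.15395503  0.06528494] [ 0.49197872 -0.0740396   0.55880397]
False
20.5 [ 0.4624 -0.1113  0.0673] op 0.601 gf 0.0 F [-0.3  0.4 -0.6] j7 0.99
21.0 [ 0.4624 -0.111   0.0675] op 0.126 gf 50.7 F [-1.   2.5  5.7] j7 0.99
23.3 [0.462  0.0402 0.0675] op 0.125 gf 50.0 F [-0.3 -0.4 -0.5] j7 0.67
True
24.8 [0.4615 0.1149 0.0195] op 0.125 gf 50.9 F [-1.  -1.7  6.1] j7 0.44
26.1 [0.4601 0.1135 0.1589] op 0.604 gf 0.0 F [-0.8 -0.3 -1. ] j7 0.67
red 61 39 [0.653  0.0525] [0.6465 0.0411] [0.6724 0.0638]
green 47 32 [ 0.6601 -0.0878] [ 0.6549 -0.0987] [ 0.6755 -0.0738]
drawer c [ 0.6566 -0.0177] yaw -87.09 len 0.1405
```

View pics/top3.png

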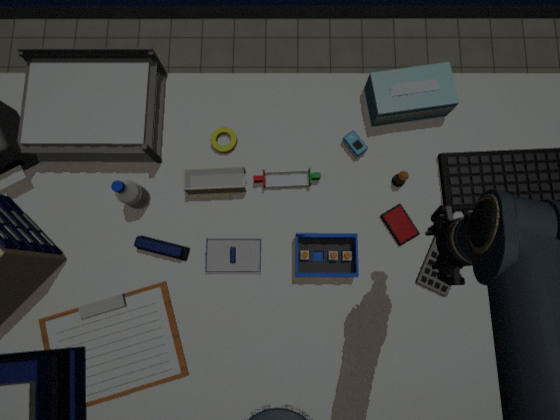

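```bash
cat >> h.py <<'E'
DC=np.array([.6565,-.0178]); 
def caps(d,x,y,z0,z1):
    P=pts(d);I=d['image'].astype(int); k=(I[...,0]-I[...,2]>50)&(P[...,2]>z0)&(P[...,2]<z1)&(P[...,0]>x[0])&(P[...,0]<x[1])&(P[...,1]>y[0])&(P[...,1]<y[1])
    n,l,S,c=cv2.connectedComponentsWithStats(k.astype(np.uint8)); r=[(int(S[i,4]),*np.nanmean(P[l==i],0).round(4)) for i in range(1,n) if S[i,4]>5]; print(r); return r
def fetch(p):
    robot.goto([*p,.15],[pi,0,SY]); robot.grip(.5)
    print(robot.move_straight([*p,.029],vel=.12,contact_N=6)); st()
    robot.grip(0,40); st(); up(.13); st()
def put(dx,DC=DC):
    q=DC-s*dx
    robot.goto([*q,.13],[pi,0,SY]); print('held',robot.sense()['opening'])
    robot.move_straight([*q,.05],vel=.15)
    print(robot.move_straight([*q,.026],vel=.05,contact_N=3)); st()
    robot.grip(.45); up(.13)
E
python3 - <<'E'
from h import *
caps(dict(np.load('pics/top3.npz')),(.4,.52),(-.2,-.03),.03,.06)
fetch([.4622,-.063]); put(-35)
E
```

```text
[(29, np.float64(0.4622), np.float64(-0.0616), np.float64(0.0455)), (29, np.float64(0.4617), np.float64(-0.1306), np.float64(0.0458)), (29, np.float64(0.4611), np.float64(-0.1637), np.float64(0.0456))]
False
30.3 [ 0.4627 -0.0629  0.0295] op 0.502 gf 0.0 F [ 0.2  0.8 -0.6] j7 -0.52
30.6 [ 0.4625 -0.0632  0.0298] op 0.244 gf 39.5 F [-1.7 -0.2  5.4] j7 -0.52
31.1 [ 0.4623 -0.0636  0.1303] op 0.251 gf 39.2 F [-1.1 -0.7 -0.7] j7 -0.34Traceback (most recent call last):
  File "<stdin>", line 3, in <module>
  File "h.py", line 40, in put
    robot.goto([*q,.13],[pi,0,SY]); print('held',robot.sense()['opening'])
    ~~~~~~~~~~^^^^^^^^^^^^^^^^^^^^
plant.IKError: the arm cannot take that pose within its joint ranges
```

```bash
sed -i 's/q=DC-s\*dx/q=DC-s*dx*.001/' h.py; python3 - <<'E'
from h import *
put(-35); robot.goto([.462,-.131,.2],[pi,0,SY])
d=snap('top','top4.png'); np.savez('pics/top4.npz',**d); c,y=drawer(d)
caps(d,(.4,.75),(-.2,.1),.03,.06)
im=d['image'][:,:,::-1]; cv2.imwrite('pics/z4.png',cv2.resize(im[150:290,180:380],None,fx=3,fy=3))
E
```

```text
held 0.2449751096525587
True
33.1 [0.6549 0.017  0.0285] op 0.247 gf 40.0 F [-0.4 -0.2  2.8] j7 -0.57
red 66 47 [0.6509 0.0517] [0.6364 0.0384] [0.6698 0.0638]
green 53 40 [ 0.6595 -0.0883] [ 0.6549 -0.0987] [ 0.6653 -0.0762]
drawer c [ 0.6552 -0.0183] yaw -86.5 len 0.1402
[(68, np.float64(0.6514), np.float64(0.049), np.float64(0.0351)), (27, np.float64(0.6553), np.float64(0.0185), np.float64(0.0447)), (7, np.float64(0.4592), np.float64(-0.1264), np.float64(0.0473))]
```

View pics/z4.png

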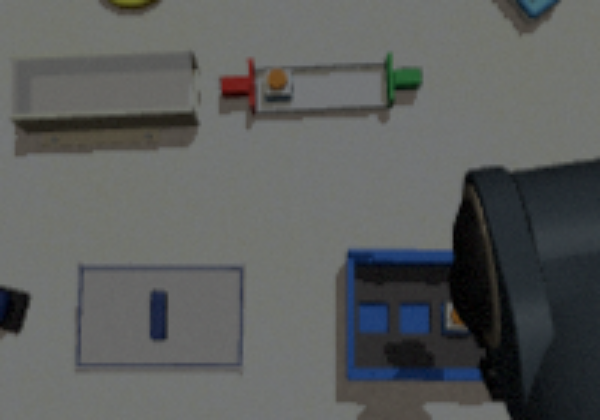

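```bash
python3 - <<'E'
from h import *
fetch([.4617,-.1312]); c,y=drawer()
if np.hypot(*(c-DC))<.004:
    put(0); fetch([.4615,-.1645]); c,y=drawer()
    if np.hypot(*(c-DC))<.004:
        put(35); robot.goto([.462,-.30,.25],[pi,0,SY])
        d=snap('top','top5.png'); np.savez('pics/top5.npz',**d); drawer(d); caps(d,(.4,.75),(-.2,.1),.03,.06)
        im=d['image'][:,:,::-1]; cv2.imwrite('pics/z5.png',cv2.resize(im[150:290,180:380],None,fx=3,fy=3))
E
```

```text
False
36.7 [ 0.4623 -0.1312  0.0296] op 0.504 gf 0.0 F [0.2 0.2 0.1] j7 -0.39
37.0 [ 0.4622 -0.1314  0.0297] op 0.247 gf 39.8 F [-0.7  0.2  6.3] j7 -0.39
37.6 [ 0.4618 -0.1318  0.13  ] op 0.249 gf 39.7 F [-0.   0.3 -0.4] j7 -0.21
red 65 41 [0.6517 0.0529] [0.6389 0.0385] [0.6569 0.0638]
green 55 41 [ 0.6597 -0.0875] [ 0.6421 -0.0987] [ 0.6678 -0.0737]
drawer c [ 0.6557 -0.0173] yaw -86.74 len 0.1406
held 0.24748132216640034
True
39.7 [ 0.6566 -0.0179  0.0285] op 0.245 gf 40.6 F [0.6 0.  3.1] j7 -0.52
False
42.9 [ 0.462  -0.1646  0.0296] op 0.503 gf 0.0 F [ 0.6  0.  -0.2] j7 -0.33
43.2 [ 0.4621 -0.1647  0.0298] op 0.247 gf 39.9 F [-0.5 -1.   5. ] j7 -0.33
43.8 [ 0.4617 -0.1651  0.13  ] op 0.251 gf 39.9 F [-0.3 -0.1 -0.7] j7 -0.17
red 67 48 [0.6519 0.0523] [0.6389 0.0385] [0.6724 0.0638]
green 53 42 [ 0.6598 -0.0882] [ 0.6523 -0.0987] [ 0.6729 -0.0737]
drawer c [ 0.6559 -0.018 ] yaw -86.79 len 0.1407
held 0.24708785069942255
True
45.8 [ 0.6583 -0.0529  0.0285] op 0.241 gf 40.8 F [0.  0.2 3.2] j7 -0.48
red 59 39 [0.6527 0.0539] [0.644 0.041] [0.6724 0.0638]
green 46 28 [ 0.6591 -0.0878] [ 0.6549 -0.0987] [ 0.6653 -0.0787]
drawer c [ 0.6559 -0.017 ] yaw -87.42 len 0.1418
[(63, np.float64(0.6511), np.float64(0.0496), np.float64(0.0354)), (24, np.float64(0.6546), np.float64(0.0188), np.float64(0.0446)), (27, np.float64(0.656), np.float64(-0.0169), np.float64(0.0457)), (27, np.float64(0.6586), np.float64(-0.0511), np.float64(0.0451))]
```

View pics/z5.png

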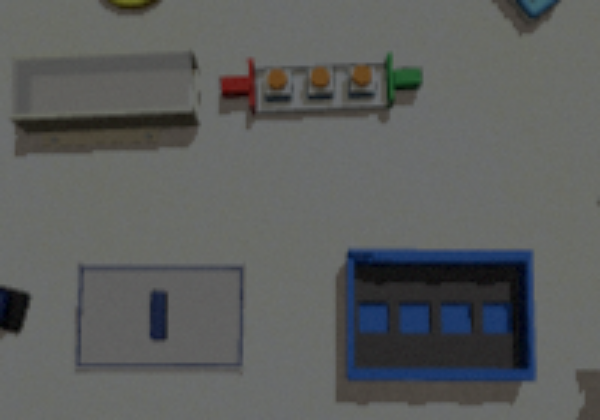

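```bash
python3 - <<'E'
from h import *
g=DC-s*.015
robot.goto([*g,.13],[pi,0,SY]); robot.grip(.7)
print(robot.move_straight([*g,.0135],vel=.08,contact_N=6)); st()
robot.grip(0,60); st()
# sleeve-frame position of grip
p=np.array(robot.sense()['tcp_pos']); x=(p[:2]-SC)@s*1e3; print('sx',x)
robot.move_straight([*sl(x),.019],vel=.05); st()
print(robot.move_straight([*sl(-93),.019],vel=.05,contact_N=8)); st()
robot.move_straight([*sl(-93),.0165],vel=.03); st()
snap('scene','sc6.png')
E
```

```text
False
51.3 [ 0.6576 -0.0327  0.0141] op 0.697 gf 0.0 F [ 0.9 -0.3  0.6] j7 -0.53
51.6 [ 0.6577 -0.0327  0.0143] op 0.449 gf 61.0 F [-0.4 -0.4  4.3] j7 -0.53
sx -193.590763843763
51.9 [ 0.6566 -0.0329  0.0189] op 0.452 gf 60.5 F [-0.7  0.3 -1.2] j7 -0.53
False
54.0 [0.6519 0.0673 0.0189] op 0.448 gf 60.5 F [-0.  -0.8 -2. ] j7 -0.68
54.3 [0.652  0.0676 0.0164] op 0.446 gf 60.6 F [ 0.9  0.4 -1.2] j7 -0.69
```

```bash
python3 -c "
import cv2;i=cv2.imread('pics/sc6.png');cv2.imwrite('pics/z6.png',cv2.resize(i[130:290,230:400],None,fx=3.5,fy=3.5))"
```

```text
(no output)
```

View pics/z6.png

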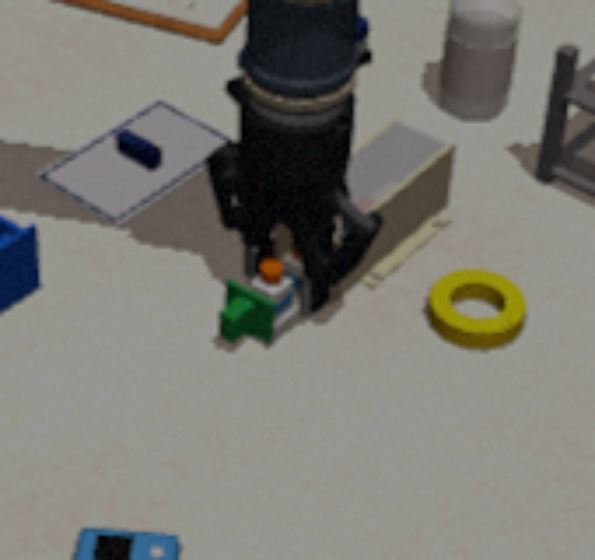

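```bash
python3 - <<'E'
from h import *
robot.grip(.65); up(.13)
robot.goto([*sl(-184),.13],[pi,0,SY]);
d=robot.grab_frame('top'); drawer(d)
print(robot.move_straight([*sl(-184),.018],vel=.1,contact_N=6)); st()
robot.grip(0,60); st()
p=np.array(robot.sense()['tcp_pos']); x=(p[:2]-SC)@s*1e3; print('sx',x)
robot.move_straight([*sl(x),.0197],vel=.03)
print(robot.move_straight([*sl(-100),.0197],vel=.05,contact_N=10)); st()
print(robot.move_straight([*sl(-85),.0192],vel=.02,contact_N=10)); st()
p=np.array(robot.sense()['tcp_pos']); print('sx',(p[:2]-SC)@s*1e3)
E
```

```text
red 0 none
green 21 10 [0.6542 0.0184] [0.6416 0.0012] [0.6673 0.0239]
drawer c [nan nan] yaw nan len nan
False
57.0 [ 0.6569 -0.023   0.0188] op 0.648 gf 0.0 F [ 0.1  0.5 -1. ] j7 -0.55
57.6 [ 0.6563 -0.0232  0.018 ] op 0.002 gf 0.0 F [ 0.1 -0.3 -0.4] j7 -0.55
sx -184.01472596535368
True
59.2 [0.6523 0.0525 0.0194] op 0.002 gf 0.0 F [ 0.  -0.1 -0.2] j7 -0.66
True
59.8 [0.6518 0.0524 0.0185] op 0.0 gf 0.0 F [0.3 0.2 0.3] j7 -0.67
sx -108.31335806151968
```

```bash
python3 - <<'E'
from h import *
p=sl(-125); robot.move_straight([*p,.019],vel=.1); up(.16); robot.goto([.462,-.3,.25],[pi,0,SY]); st()
d=snap('top','top7.png'); np.savez('pics/top7.npz',**d); e=snap('scene','sc7.png'); np.savez('pics/sc7.npz',**e); drawer(d)
a=cv2.resize(d['image'][150:210,175:265,::-1],None,fx=5,fy=5,interpolation=2); b=cv2.resize(e['image'][160:230,290:380,::-1],None,fx=5,fy=4,interpolation=2)
cv2.imwrite('pics/z7.png',np.clip(np.vstack([a,b])*1.5,0,255))
E
```

```text
62.2 [ 0.4626 -0.2988  0.2497] op -0.002 gf 0.0 F [0.5 0.7 0.5] j7 0.17
red 0 none
green 38 17 [0.652  0.0786] [0.6489 0.0687] [0.6567 0.0863]
drawer c [nan nan] yaw nan len nan[ WARN:0@4.623] global loadsave.cpp:1063 imwrite_ Unsupported depth image for selected encoder is fallbacked to CV_8U.
```

View pics/z7.png

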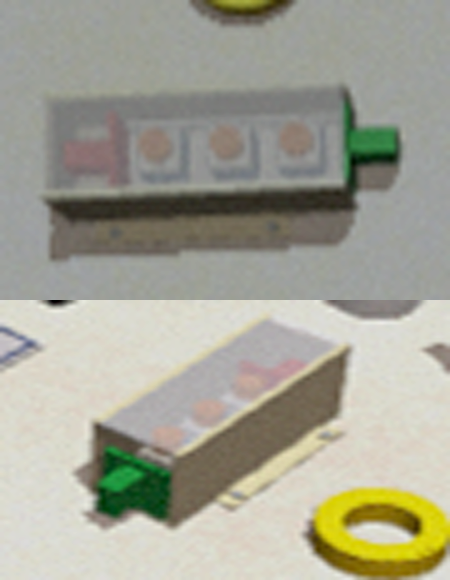

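```bash
python3 - <<'E'
from h import *
robot.goto([*sl(-125),.16],[pi,0,SY]); robot.move_straight([*sl(-125),.022],vel=.15)
for n in (4,12,22):
    r=robot.move_straight([*sl(-95),.022],vel=.02,contact_N=n); q=robot.sense(); print(r,(np.array(q['tcp_pos'])[:2]-SC)@s*1e3,q['wrist_force'])
robot.move_straight([*sl(-125),.022],vel=.15); up(.16)
# wrist look from the side of the mouth: camera pose
robot.goto([*sl(-180),.25],[pi,0,SY]); 
w=snap('wrist','w8.png'); print((-w['R'].T@w['t']).round(3),(w['R'][2]).round(2)); np.savez('pics/w8.npz',**w)
E
```

```text
True -108.12515876107788 [ 0.37451879 -0.03214946 -0.04272863]
True -108.22215875984811 [ 0.07908245 -0.12048597  0.63730309]
False -108.03995874084153 [ -1.99271599 -19.04592538   3.67460404]
[0.653 0.047 0.379] [ 0.01 -0.26 -0.96]
```

View pics/w8.png

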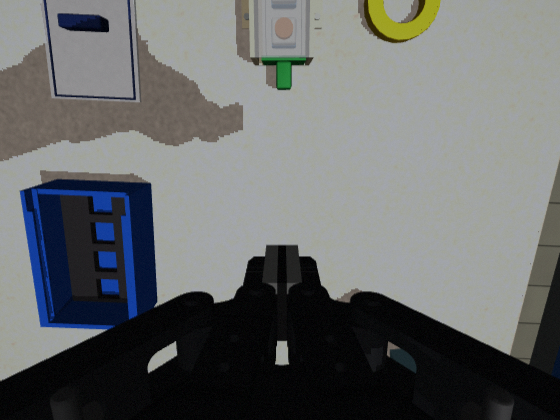

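```bash
python3 - <<'E'
from h import *
w=dict(np.load('pics/w8.npz'));P=pts(w);I=w['image'].astype(int)
x=(P[...,:2]-SC)@s*1e3; n=np.array([-s[1],s[0]]); l=(P[...,:2]-SC)@n*1e3; z=P[...,2]*1e3
g=(I[...,1]-I[...,0]>40)&(I[...,1]-I[...,2]>30)
pl=g&(abs(l)>9)&(abs(l)<24); lug=g&(abs(l)<8)&(z>30)
for k in(pl,lug): print(k.sum(),np.percentile(x[k],[2,50,98]).round(1),np.percentile(z[k],[2,50,98]).round(1),np.percentile(l[k],[2,50,98]).round(1))
r=(~g)&(z>54)&(abs(l)<28)&(x<-50)&(x>-90); print('roof',np.percentile(x[r],[1,3,50]).round(1),z[r].max())
E
```

```text
75 [-72.7 -72.  -71.1] [34.5 37.8 55.5] [-20.1 -10.3  18.5]
441 [-96.5 -83.5 -71.2] [32.3 34.4 39. ] [-6.8 -0.3  5.4]
roof [-72.6 -72.2 -61.3] 60.29701992415262
```

```bash
cat >> h.py <<'E'
def rib(d,zc=.022,x=(.36,.56),y=(-.02,.25)):
    I=d['image'].astype(int); P=pts(d)
    k=(I[...,2]-I[...,0]>25)&(I[...,0]<60)&(P[...,0]>x[0])&(P[...,0]<x[1])&(P[...,1]>y[0])&(P[...,1]<y[1])
    k=cv2.morphologyEx(k.astype(np.uint8),cv2.MORPH_OPEN,np.ones((2,2),np.uint8))
    n,L,S,c=cv2.connectedComponentsWithStats(k)
    for i in range(1,n):
        if S[i,4]>25:
            v,u=np.nonzero(L==i); q=np.array([ray(d,a,b,zc)[:2] for a,b in zip(u,v)]); print('rib',S[i,4],cv2.minAreaRect((q*1000).astype(np.float32)),q.mean(0).round(4),np.nanmedian(P[L==i][:,2]).round(4))
E
python3 - <<'E'
from h import *
rib(dict(np.load('pics/top7.npz')))
rib(dict(np.load('pics/top3.npz')))
d=robot.grab_frame('top'); rib(d)
w=dict(np.load('pics/w8.npz')); rib(w)
E
```

```text
rib 57 ((465.83599853515625, 245.32025146484375), (13.640138626098633, 23.468276977539062), 81.62136840820312) [0.466  0.2452] 0.0413
rib 63 ((458.13470458984375, 112.07818603515625), (34.20384979248047, 9.784170150756836), 1.6440995931625366) [0.4576 0.1111] 0.0208
rib 61 ((466.89483642578125, 245.18971252441406), (24.793920516967773, 14.781811714172363), 2.956509828567505) [0.4667 0.2457] 0.0403
rib 59 ((458.15985107421875, 112.07681274414062), (34.15367889404297, 9.779984474182129), 1.6440993547439575) [0.4574 0.1112] 0.0217
rib 62 ((466.1038818359375, 245.89657592773438), (17.457843780517578, 24.059743881225586), 76.62982940673828) [0.467 0.245] 0.0402
rib 43 ((453.2488098144531, 111.9442367553711), (24.445226669311523, 9.78799057006836), 1.7430347204208374) [0.4515 0.1124] 0.0217
rib 86 ((433.7763366699219, 113.21914672851562), (1.840108871459961, 34.28285217285156), 0.11404737085103989) [0.4338 0.1135] 0.0026
rib 42 ((509.6311340332031, 125.65849304199219), (1.770409107208252, 16.490392684936523), 0.2432604432106018) [0.5097 0.1257] 0.0027
rib 500 ((463.0755310058594, 114.00004577636719), (38.20331573486328, 10.428208351135254), 0.7347180843353271) [0.4626 0.1141] 0.0203
```

```bash
python3 - <<'E'
from h import *
Y=D(180.15)
robot.goto([.4615,.1148,.13],[pi,0,Y]); robot.grip(.6)
print(robot.move_straight([.4615,.1148,.0190],vel=.1,contact_N=6)); st()
robot.grip(0,60); st()
robot.move_straight([.4618,.1148,.09],vel=.12)
robot.move_straight([.462,.0145,.09],vel=.12); st()
print(robot.move_straight([.462,.0145,.067],vel=.03,contact_N=3)); st()
d=snap('scene','sc9.png'); w=snap('wrist','w9.png')
cv2.imwrite('pics/z9.png',cv2.resize(d['image'][120:260,140:330,::-1],None,fx=4,fy=4))
E
```

```text
False
71.5 [0.4619 0.115  0.0195] op 0.598 gf 0.0 F [ 1.2 -0.3 -0.5] j7 0.36
72.0 [0.4617 0.1149 0.0195] op 0.121 gf 61.0 F [-1.7 -1.5  5.2] j7 0.36
73.7 [0.462  0.0153 0.0901] op 0.122 gf 60.1 F [-0.4  0.1  0.1] j7 0.67
True
74.5 [0.4616 0.0146 0.0667] op 0.12 gf 60.7 F [-0.6  0.4  4.1] j7 0.63
```

View pics/z9.png

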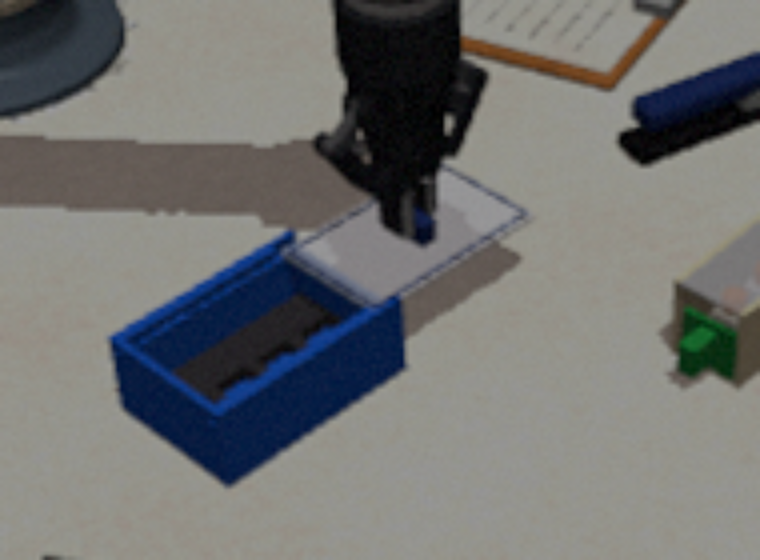

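```bash
python3 - <<'E'
from h import *
robot.move_straight([.462,.0145,.0675],vel=.03)
print(robot.move_straight([.462,-.10,.0675],vel=.05,contact_N=8)); st()
print(robot.move_straight([.462,-.120,.0675],vel=.02,contact_N=12)); st()
E
```

```text
False
77.3 [ 0.462  -0.0999  0.0675] op 0.117 gf 60.4 F [-0.3  1.5  0.8] j7 0.87
True
78.0 [ 0.462  -0.1111  0.0677] op 0.119 gf 60.5 F [0.9 0.8 1.6] j7 0.91
```

```bash
python3 - <<'E'
from h import *
robot.grip(.6); up(.16); robot.goto([.40,-.42,.28],[pi,0,D(90)]); st()
d=snap('top','topA.png'); rib(d,.07,(.42,.5),(-.16,-.06)); rib(dict(np.load('pics/top0.npz')),.07,(.42,.5),(-.16,-.06))
drawer(d); drawer(dict(np.load('pics/top7.npz')))
a=cv2.resize(d['image'][155:210,175:265,::-1],None,fx=5,fy=5); b=cv2.resize(d['image'][225:285,285:375,::-1],None,fx=5,fy=5)
cv2.imwrite('pics/zA.png',np.vstack([a,b]))
E
```

```text
80.3 [ 0.4006 -0.4181  0.2791] op 0.598 gf 0.0 F [-0.5  0.1 -0.9] j7 0.34
rib 65 ((459.5184631347656, -113.08538818359375), (9.309085845947266, 32.4688720703125), 89.42394256591797) [ 0.4595 -0.1135] 0.0694
rib 63 ((460.6524353027344, -111.93619537353516), (6.988033294677734, 34.797828674316406), 89.42391967773438) [ 0.4604 -0.1119] 0.0691
red 0 none
green 37 24 [0.6527 0.0763] [0.6489 0.0662] [0.6567 0.0863]
drawer c [nan nan] yaw nan len nan
red 0 none
green 38 17 [0.652  0.0786] [0.6489 0.0687] [0.6567 0.0863]
drawer c [nan nan] yaw nan len nan
```

View pics/zA.png

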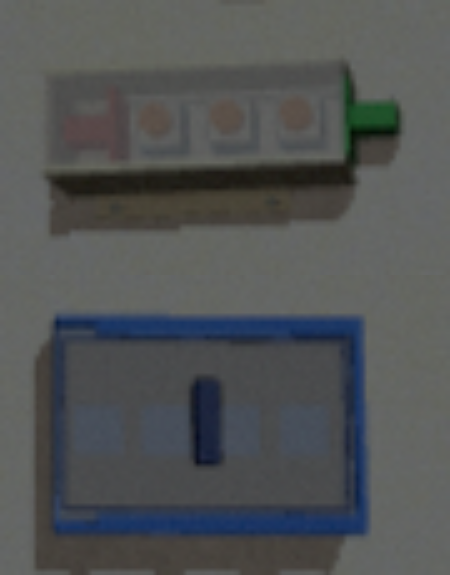

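```bash
python3 -c "
from h import *
print(robot.close_job())"
```

```text
the job is handed in; nothing more can be done
None
```

The job is handed in at about 80 s of the 210 s: all three bottles present are in the drawer, the drawer is fully home with its green end flush at the mouth, and the lid is back on the emptied box and fully shut.

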